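# Seat the register pin in the socket of the right depth

## Task

Take the steel register pin out of its wooden holder and push it into the metal socket that lets it down to its ring mark: the two sockets look alike, but one bottoms too early, and in both the pin first meets a stiff sliding dust plug which it must drive ahead of it until it stops on the firm rubber-faced bottom. At the bottom press with about 20 N, never over 30 N, then read the ring against the rim; if the ring stands well above the rim, use the other socket. Leave the pin let go and fully home in the socket where the rim falls within its ring band, and leave the other things where they are.

Things in the scene. Friction and masses are not known exactly. Their poses are not given: they have to be found in the camera images.
- pin_handle (a point): the register pin's handle: black, 18 x 18 mm square, 42 mm tall, with the pin upright; the point is the handle's centre, 85 mm above the pin's foot and 21 mm below its top; z points up along the pin, x and y are square to the handle's flat sides.
- pin_mark (a point): centre of the pin's ring band, a dark shallow groove 8 mm wide round the bright shaft, on the pin's axis, 50 mm above its foot and 35 mm below the handle's centre; z up along the pin
- pin: the whole register pin: steel shaft 14 mm in diameter with the foot tapered to 9 mm over its last 3 mm, 106 mm long in all, 0.06 to 0.13 kg; origin at the centre of the foot's end, z up along the pin. It starts upright in the holder
- holder: fixed plywood block 60 x 60 x 38 mm in which the pin stands at the start, 28 mm deep in a blind hole 15.5 mm wide; origin at the centre of its underside
- socket_1: first socket: a fixed square aluminium block 46 x 46 x 70 mm on a 74 x 74 x 6 mm screwed flange, with a sliding plug and a rubber-faced stop in its bore; origin at the centre of its underside, 70 mm below its mouth. One of the two sockets (either may be it) has its stop 47 to 53 mm below the rim, so that the rim falls within the ring band of a bottomed pin
- socket_2: second socket, outwardly like the first; origin at the centre of its underside. Of the two sockets, the one that is not the deep one has its stop 34 to 40 mm below the rim, so that the middle of the ring band of a bottomed pin stands 10 to 16 mm above the rim. The rubber faces give about 12 N per mm and spring back; the plugs hide them
- socket_1_mouth (a point): centre of the first socket's mouth, level with the rim, z up. The upright round bore is 16 mm wide (1 mm of play all round the pin) with a 1.5 mm chamfer. Its black dust plug starts with its top 26 to 31 mm below the rim, slides down under about 7 N of dry friction, alike at every depth, does not spring back, and ends flush with the stop or a little below
- socket_2_mouth (a point): centre of the second socket's mouth, level with the rim, z up; bore and dust plug like the first socket's
- glue_stick_mid (a point): centre of a loose glue stick, white with a dark red cap, 30 mm thick and 96 mm tall, standing beyond the work; a bystander
- eraser_mid (a point): centre of a loose pink eraser, 20 x 44 x 12 mm, lying beyond the work; a bystander
- label_roll_mid (a point): centre of a loose white roll of labels, 44 mm wide and 30 mm high, lying flat beyond the work; a bystander
Not all that is in view belongs to the job. Leave any purple or red look-alike of the socket_1 alone.

How it is judged:
By the outcome, as a careful person would: the job done as asked, in the order asked, and still so for the second after the job is handed in, with the robot touching nothing.
It also fails if it takes over 61 s, if anything falls off the work surface, if the arm or the gripper's body presses on something with over 40 N, if the wrist force passes 120 N, or if a joint passes its speed limit or range.

## Robot

A 6-joint arm with a two-finger parallel gripper is mounted at the origin on a cart in front of the work surface, level with it; the furniture and walls round the work are solid. World frame = base frame: x ahead of the robot, y to its left, z up, the work surface at z = 0. Lengths are in m, angles in rad, forces in N, time in s.
With the tool pointing down it reaches from about 0.275 to 0.725 m from the base axis. Payload 15.9 kg.
Tool frame: the origin (TCP) lies on the mounting face of the last link; the fingertips stand robot.tip_extent ahead of it and the grasp point (between the pads) lies 155 mm ahead of it (robot.tip_extent is the distance from the TCP to the fingertips, in m); z points along the fingers, y is the direction in which the jaws open and shut (so a half turn about z gives the same grasp; the last joint's range is limited). The gripper opens to 85 mm and grips with 20 to 120 N. Pads are 22 mm wide; open, the fingers measure 114 mm over their backs; the gripper's body (76 mm by 85 mm) begins 54 mm behind the grasp point. The pads swing forward as they close: fully open they stand 13 mm farther back than shut.
Start: joints at [-1.112, 0.213, -0.034, 1.323, 0, 1.571], TCP at [0.221, -0.448, 0.405] pointing down, gripper open.
Joint ranges: [-2.98, 2.98], [-0.74, 1.72], [-1.14, 1.35], [-2.1, 2.04], [-1.57, 1.44], [-3.14, 3.14]. Speed limits (rad/s): [1.89, 1.89, 2.39, 2.57, 3.14, 3.14].

## Interface

Orientations are given as a rotation vector (axis times angle).
In Python, from plant import monitor, capture, ticket, robot gives the robot as it stands.
- The arm moves only by the tool drive_tool, never from a script. Its argument "moves" is text: rows parted by semicolons, each of 4 numbers parted by spaces: the shift along the world's x, y, z in m, then the turn about the world's z in degrees. In form: dx dy dz yaw; .... A call has 1 to 20 rows; each row is the pose to reach, as a shift and turn from the pose commanded when the call began; what a row does not reach only later rows make up. A row lasts 1/12 s, in which the tool goes at most 41.7 mm and 7.16 degrees, less where a joint would pass 70% of its speed; a pose out of reach is approached as far as the arm can. A call with a gripper value outside its range is refused whole. "jaw" is the finger opening in m, from 0 to 0.0854, set as the call begins (left out, the last holds). The fingers move at their own pace and stop on an object; "squeeze" is the grip in N (left out, the last holds). Time passes only in rows, so rows that repeat a pose let the fingers close. It gives the time, the measured TCP pose, the force and the opening at its end, in the units of the state.
- monitor.read_state(): the state, without advancing time (a new reading comes with each control period).
- capture(name): name is "scene" or "side" or "wrist"; returns a dict with "frame" (384x512x3 uint8, blue, green, red), "K" (3x3 intrinsics, pixels), "R" (3x3) and "t" (3): a world point X has camera coordinates R X + t; the wrist camera has in their place "mount" (4x4, takes a point from camera to tool coordinates, whose origin is the TCP and whose axes are the flange's). Camera axes: x right, y down, z forward; pixel columns grow to the right and rows downward; lengths in m; the calibration is good to about 2 mm. A picture is of the moment at which its call begins: read the wrist's pose just before it. There is no depth.
- ticket.finish_job(): hands the job in, once; it reports no verdict.
The state is a dict: "time_s": time; "joints": joint angles; "dq": joint speeds; "effort": joint torques, N m; "ee_pos": TCP position; "eef_rot": TCP orientation; "contact_force": force on the tool from outside, world axes, zero at the start; "torque": the same for the moment, N m; "gripper_width": finger opening in m.
Only numpy, scipy, OpenCV 4.12 (cv2) and the standard library are available. Lean on these libraries where they do the work, as an engineer would, in place of code of your own. Each camera call takes 0.05 s, during which the arm holds its last target.

## Working session

There is one attempt and no reset: what is moved stays moved. The work goes in short steps, Python scripts to look and compute and a tool call to move; the robot and the scene stay as the last step left them, time stands still between calls to the robot, and variables do not carry over. Pictures are saved under pics/ and viewed, and the job is handed in when it is done.

Besides the shell and the picture viewer there is one more tool, called after "Emit:" as name(argument=value, ...) on one line, values as JSON. drive_tool: Moves the arm, as the interface text tells. Its arguments: {"type":"object","properties":{"moves":{"type":"string"},"jaw":{"type":"number"},"squeeze":{"type":"number"}},"required":["moves"]}

```bash
ls; mkdir -p pics
python3 - <<'E'
from plant import monitor,capture,robot
import cv2,numpy as np
print(monitor.read_state(), robot.tip_extent)
for n in ["scene","side","wrist"]:
    c=capture(n); cv2.imwrite(f"pics/{n}0.png",c["frame"]); print(n,[ (k,np.round(v,4).tolist()) for k,v in c.items() if k!="frame"])
    np.savez(f"{n}0.npz",**c)
E
```

```text
pics
{'time_s': 0.0, 'joints': array([-1.11194945e+00,  2.13370710e-01, -3.50061907e-02,  1.32348908e+00,
        8.32719707e-06,  1.57081386e+00]), 'dq': array([ 0.00177969,  0.00024204, -0.00158932, -0.0006352 , -0.00093288,
        0.00081358]), 'effort': array([ 2.24150324e-05, -6.86159921e+01,  4.87117982e+01,  1.73944136e-02,
        4.41796590e-05, -3.60087171e-06]), 'ee_pos': array([ 0.22140277, -0.44816891,  0.40422978]), 'eef_rot': array([-3.05826569e+00, -7.14184631e-01,  3.69259996e-04]), 'contact_force': array([ 0.6753714 , -0.54238836, -0.4481936 ]), 'torque': array([ 0.03937799,  0.03542103, -0.00062803]), 'gripper_width': 0.08524631847950614} 0.1734
scene [('K', [[392.8648, 0.0, 255.9383], [0.0, 392.8648, 191.8024], [0.0, 0.0, 1.0]]), ('R', [[0.7731, -0.6342, -0.0083], [-0.3893, -0.4641, -0.7956], [0.5008, 0.6183, -0.6057]]), ('t', [-0.5921, 0.1549, 1.0626])]
side [('K', [[444.097, 0.0, 259.9386], [0.0, 444.097, 193.7404], [0.0, 0.0, 1.0]]), ('R', [[0.9985, 0.0535, 0.0066], [0.0238, -0.3279, -0.9444], [-0.0484, 0.9432, -0.3287]]), ('t', [-0.5213, -0.01, 1.4009])]
wrist [('K', [[311.628, 0.0, 254.8903], [0.0, 311.628, 196.911], [0.0, 0.0, 1.0]]), ('mount', [[-0.0015, -0.9606, -0.2781, 0.0714], [1.0, -0.0016, -0.0001, -0.0004], [-0.0003, -0.2781, 0.9606, 0.031], [0.0, 0.0, 0.0, 1.0]])]
```

View pics/scene0.png

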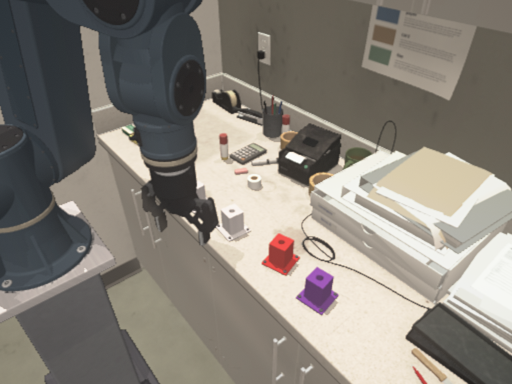

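View pics/side0.png

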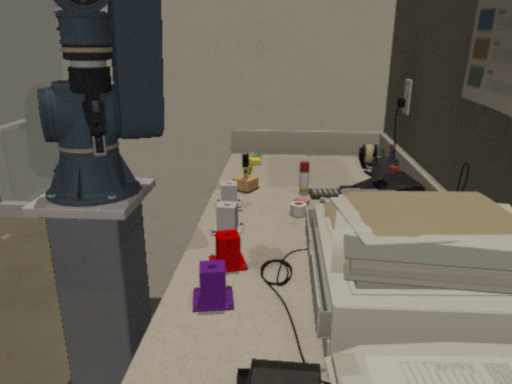

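View pics/wrist0.png

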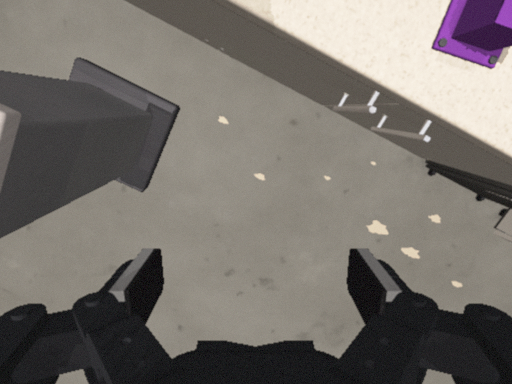

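The side view shows the holder and pin near (246,175), and the two grey sockets near (229,192) and (227,217). The red and purple look-alikes are nearer the camera. I'll zoom in.

Run:
```python
import cv2
a=cv2.imread("pics/side0.png")[140:250,190:330]; cv2.imwrite("pics/side0z.png",cv2.resize(a,None,fx=5.4,fy=5.4,interpolation=cv2.INTER_CUBIC))
a=cv2.imread("pics/scene0.png")[110:250,100:300]; cv2.imwrite("pics/scene0z.png",cv2.resize(a,None,fx=4,fy=4,interpolation=cv2.INTER_CUBIC))
```

```text
(no output)
```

View pics/side0z.png

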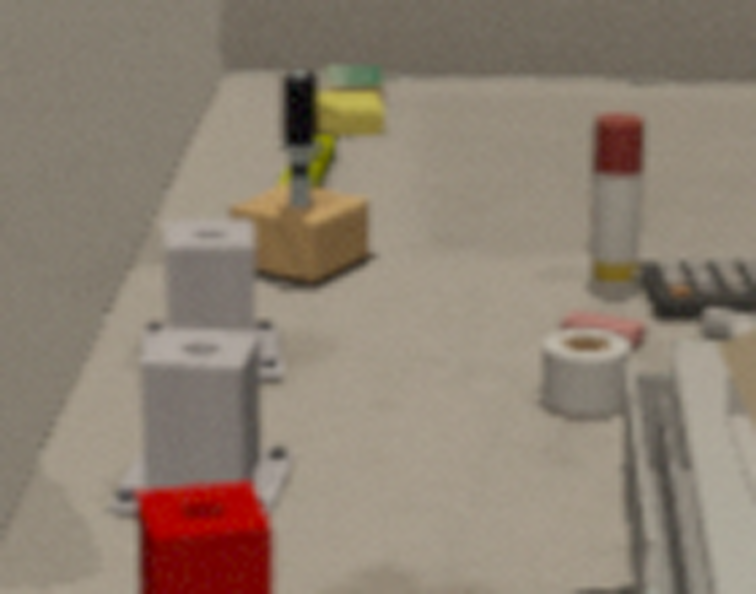

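View pics/scene0z.png

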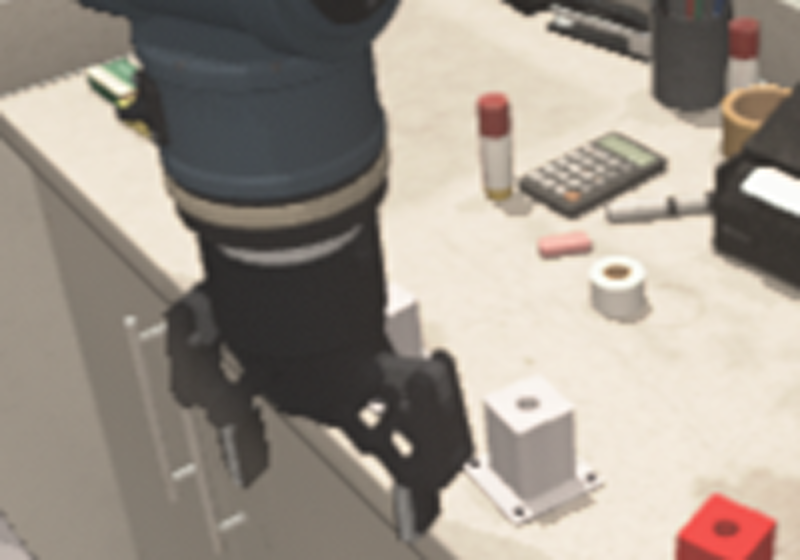

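```bash
cat > h.py <<'E'
import numpy as np
from scipy.spatial.transform import Rotation as Ro
def cam(c,ee=None,rv=None):
    if 'R' in c: return c['K'],c['R'],c['t']
    T=np.eye(4);T[:3,:3]=Ro.from_rotvec(rv).as_matrix();T[:3,3]=ee
    M=np.linalg.inv(T@c['mount']); return c['K'],M[:3,:3],M[:3,3]
def ray(C,uv,z):
    K,R,t=C; o=-R.T@t; d=R.T@np.linalg.inv(K)@np.array([uv[0],uv[1],1.]); return o+d*(z-o[2])/d[2]
def proj(C,X):
    K,R,t=C; p=K@(R@np.asarray(X)+t); return p[:2]/p[2]
E
python3 - <<'E'
from h import *
S=cam(np.load("side0.npz")); C=cam(np.load("scene0.npz"))
for n,uv,z in [("far",(228.9,183.3),.07),("near",(227.6,204.6),.07),("handle",(245.4,160.4),.095),("top",(245.4,154),.116),("glue mid",(304.5,177.5),.048)]: print(n,ray(S,uv,z))
print("near scene",ray(C,(100+528/4,110+403/4),.07))
E
```

```text
far [ 0.43981785 -0.11037061  0.07      ]
near [ 0.45700546 -0.28030203  0.07      ]
handle [0.47308813 0.04920841 0.095     ]
top [0.47330423 0.04769485 0.116     ]
glue mid [0.65907473 0.03355463 0.048     ]
near scene [ 0.45351744 -0.27832234  0.07      ]
```

Emit:
drive_tool(moves="0.03 0.03 0 0; 0.06 0.06 0 0; 0.08 0.09 0 0; 0.10 0.12 0 0; 0.12 0.15 0 0; 0.14 0.18 0 0; 0.16 0.21 0 0; 0.18 0.24 0 0; 0.20 0.27 0 0; 0.21 0.30 0 0; 0.22 0.33 0 0; 0.234 0.368 0 0; 0.234 0.368 0 0; 0.234 0.368 0 0; 0.234 0.368 0 0")

```text
time_s: 1.4
ee_pos: [0.4554, -0.0803, 0.4046]
eef_rot: [3.059, 0.716, -0.001]
contact_force: [0.2, 0.5, -0.8]
gripper_width: 0.0854
```

Run:
```python
from plant import monitor,capture
import cv2,numpy as np
s=monitor.read_state(); print(s['time_s'],s['ee_pos'],s['eef_rot'],s['joints'],s['contact_force'])
c=capture("wrist"); cv2.imwrite("pics/w1.png",c["frame"]); np.savez("w1.npz",ee=s['ee_pos'],rv=s['eef_rot'],**c)
c=capture("scene"); cv2.imwrite("pics/s1.png",c["frame"])
```

```text
1.4 [ 0.45535093 -0.08027275  0.40455353] [ 3.05894231e+00  7.15602634e-01 -7.64671498e-04] [-1.74418418e-01  1.35772916e-01 -1.28283392e-01  1.30716327e+00
 -2.48336239e-04  2.50756381e+00] [ 0.21254436  0.46427757 -0.82199761]
```

View pics/w1.png

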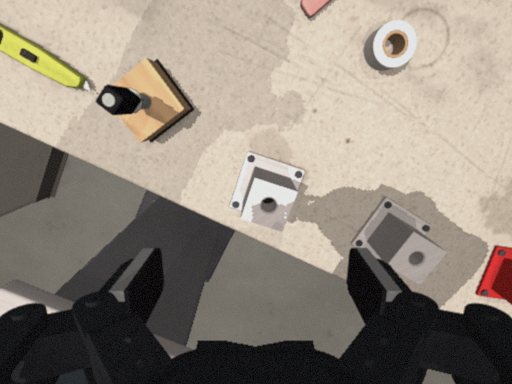

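View pics/s1.png

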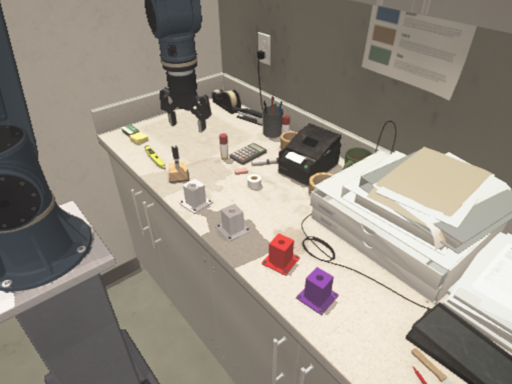

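Wrist view: the handle top is at about (110,99), the bores are at about (268,205) and (417,258), and the holder is rotated. I'll zoom in for precise measurement.

Run:
```python
import cv2,numpy as np
from h import *
d=np.load("w1.npz"); f=d['frame']; C=cam(d,d['ee'],d['rv']); g=cv2.cvtColor(f,cv2.COLOR_BGR2GRAY)
def blob(g,x,y,r,th):
    p=(g[y-r:y+r+1,x-r:x+r+1]<th).astype(np.uint8); n,l,s,c=cv2.connectedComponentsWithStats(p)
    for i in range(1,n):
        if s[i,4]>5: print("  blob",s[i,4],c[i]+[x-r,y-r])
for x,y in [(268,205),(417,258)]:
    print(g[y-12:y+13:4,x-12:x+13:4]); blob(g,x,y,11,110);blob(g,x,y,11,80)
a=f[50:150,60:200]; b=f[190:290,370:450]
cv2.imwrite("pics/w1a.png",cv2.resize(a,None,fx=5.7,fy=5.7,interpolation=cv2.INTER_CUBIC))
cv2.imwrite("pics/w1b.png",cv2.resize(f[145:290,230:455],None,fx=3.5,fy=3.5,interpolation=cv2.INTER_CUBIC))
s=cv2.imread("pics/s1.png"); cv2.imwrite("pics/s1a.png",cv2.resize(s[140:245,160:260],None,fx=5.7,fy=5.7,interpolation=cv2.INTER_CUBIC))
```

```text
[[231 230 230 229 231 231 229]
 [230 231 209 142 198 230 230]
 [230 220  23  24  47 187 232]
 [175 138  94  94  88 110 171]
 [174 160  94  95  92 157 174]
 [172 174 171 150 156 177 184]
 [178 178 172 175 179 177 175]]
  blob 165 [268.18181818 204.4969697 ]
  blob 51 [267.88235294 200.70588235]
[[163 168 169 165 164 160 169]
 [166 166 161 157 164 165 161]
 [166 164  81  80  79 157 163]
 [167 109  92  82  77 152 168]
 [165 133  98  88 118 164 166]
 [167 167 150 150 165 169 168]
 [165 167 168 169 169 165 166]]
  blob 144 [415.82638889 257.58333333]
  blob 20 [419.6  255.05]
```

View pics/w1a.png

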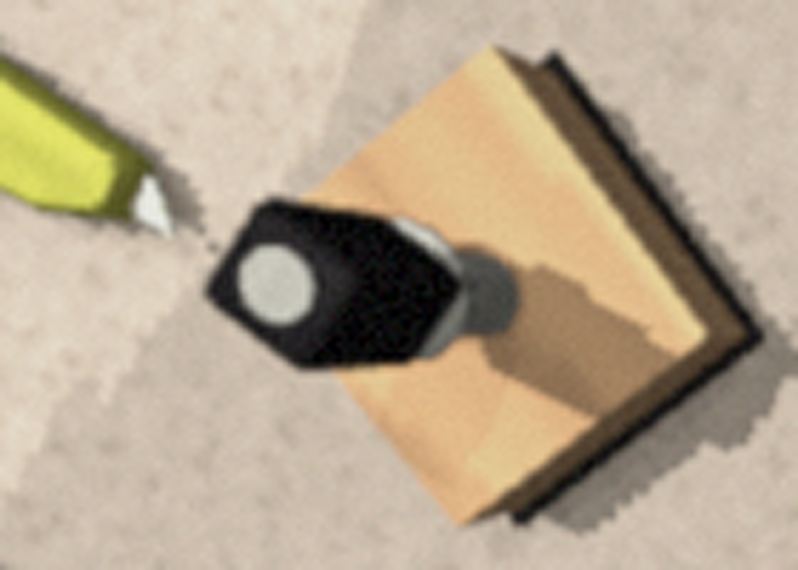

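View pics/w1b.png

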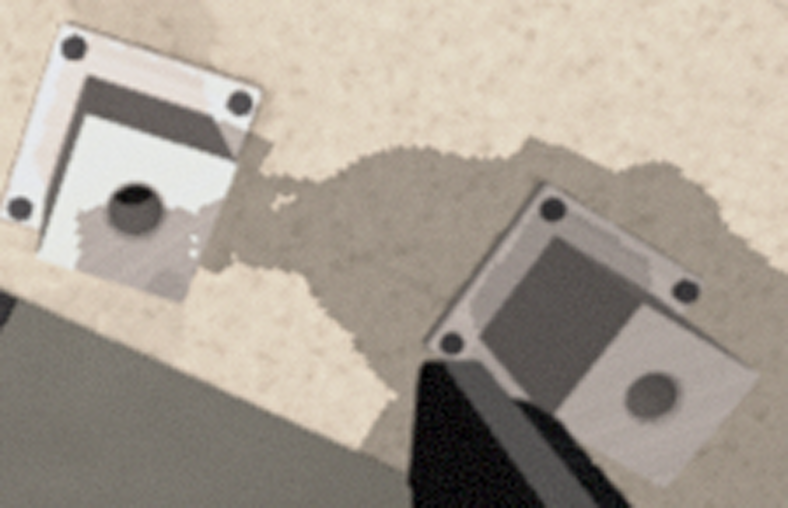

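View pics/s1a.png

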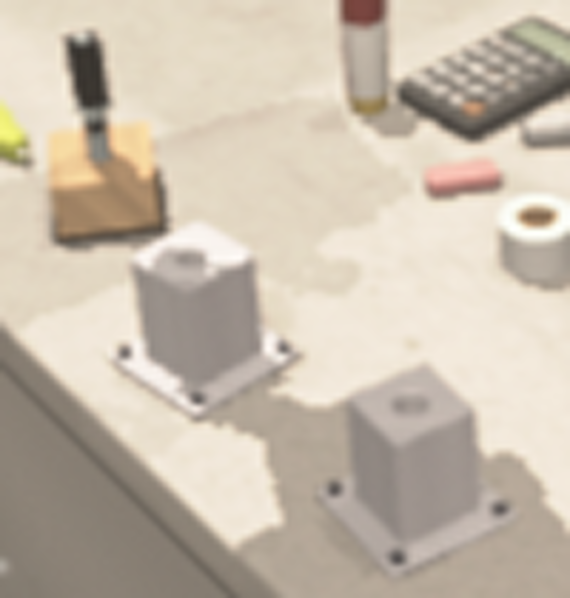

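Run:
```python
from h import *
d=np.load("w1.npz"); C=cam(d,d['ee'],d['rv']); S=cam(np.load("side0.npz")); D=cam(np.load("scene0.npz"))
Z=lambda x,y,f,ox,oy:(x/f+ox-.4,y/f+oy-.4)
print("handle W",ray(C,Z(277,284,5.7,60,50),.116))
q=[ray(C,Z(*p,5.7,60,50),.116)[:2] for p in [(268,200),(208,292),(305,366)]]
for a,b in [(0,1),(1,2)]: v=q[b]-q[a]; print("edge",np.linalg.norm(v),np.degrees(np.arctan2(v[1],v[0])))
h=[ray(C,Z(*p,5.7,60,50),.038)[:2] for p in [(495,46),(705,333),(463,523)]]
for a,b in [(0,1),(1,2)]: v=h[b]-h[a]; print("holder edge",np.linalg.norm(v),np.degrees(np.arctan2(v[1],v[0])))
print("holder ctr",(h[0]+h[2])/2)
print("far W",ray(C,Z(135,210,3.5,230,145),.07),"blob",ray(C,(268.2,204.5),.07)," scene",ray(D,Z(186,261,5.7,160,140),.07))
print("near W",ray(C,Z(652,396,3.5,230,145),.07),"blob",ray(C,(415.8,257.6),.07)," scene",ray(D,Z(411,404,5.7,160,140),.07))
print("handle top scene",ray(D,Z(83,40,5.7,160,140),.116))
print("tool yaw: x", Ro.from_rotvec(d['rv']).as_matrix())
```

```text
handle W [0.47287274 0.05784198 0.116     ]
edge 0.015572456448514859 166.75112284412293
edge 0.01570319553548674 -102.87804713605948
holder edge 0.05856690564368944 -118.88307006932818
holder edge 0.05845930452795677 152.0100132330886
holder ctr [0.47344404 0.05685965]
far W [ 0.43892993 -0.10304558  0.07      ] blob [ 0.43903834 -0.10302324  0.07      ]  scene [ 0.4326231  -0.10791722  0.07      ]
near W [ 0.45572533 -0.27263403  0.07      ] blob [ 0.45582582 -0.27245453  0.07      ]  scene [ 0.45359047 -0.27687062  0.07      ]
handle top scene [0.47073673 0.05246272 0.116     ]
tool yaw: x [[ 8.96225247e-01  4.43599025e-01 -4.59926868e-04]
 [ 4.43598995e-01 -8.96225364e-01 -1.71118918e-04]
 [-4.88106310e-04 -5.06620013e-05 -9.99999880e-01]]
```

Emit:
drive_tool(moves="0.005 0.02 0 7; 0.01 0.04 -0.01 14; 0.0175 0.06 -0.02 21; 0.0175 0.09 -0.03 28; 0.0175 0.12 -0.04 35; 0.0175 0.138 -0.04 42; 0.0175 0.138 -0.04 49; 0.0175 0.138 -0.04 50.5; 0.0175 0.138 -0.04 50.5; 0.0175 0.138 -0.04 50.5; 0.0175 0.138 -0.04 50.5")

```text
time_s: 2.42
ee_pos: [0.473, 0.0569, 0.3647]
eef_rot: [2.465, 1.947, 0.0]
contact_force: [0.3, -0.1, 0.0]
gripper_width: 0.0855
```

```bash
cat > snap.py <<'E'
import sys,cv2,numpy as np
from plant import monitor,capture
def snap(name,cam="wrist",crop=None,f=1):
    s=monitor.read_state(); print(round(s['time_s'],2),np.round(s['ee_pos'],4),np.round(s['eef_rot'],4),np.round(s['contact_force'],1),round(s['gripper_width'],4))
    c=capture(cam); im=c['frame']; np.savez(name+".npz",ee=s['ee_pos'],rv=s['eef_rot'],**c)
    if crop: x0,x1,y0,y1=crop; im=im[y0:y1,x0:x1]
    cv2.imwrite(f"pics/{name}.png",cv2.resize(im,None,fx=f,fy=f,interpolation=cv2.INTER_CUBIC))
if __name__=="__main__":
    a=sys.argv; snap(a[1],a[2],[int(v) for v in a[3].split(',')] if len(a)>3 else None,float(a[4]) if len(a)>4 else 1)
E
python3 snap.py w2 wrist
```

```text
2.42 [0.473  0.0569 0.3647] [2.4652 1.9473 0.    ] [ 0.3 -0.1  0. ] 0.0855
```

View pics/w2.png

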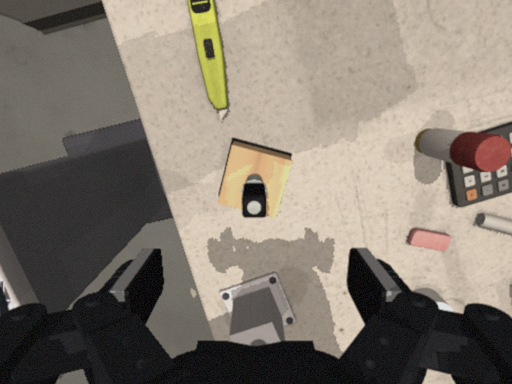

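Run:
```python
from h import *
import cv2
d=np.load("w2.npz"); C=cam(d,d['ee'],d['rv']); f=d['frame']; g=cv2.cvtColor(f,cv2.COLOR_BGR2GRAY)
p=(g[190:222,238:272]>110).astype(np.uint8); n,l,s,c=cv2.connectedComponentsWithStats(p)
for i in range(1,n): print(s[i],c[i]+[238,190])
cv2.imwrite("pics/w2z.png",cv2.resize(f[130:230,210:310],None,fx=5.8,fy=5.8,interpolation=cv2.INTER_CUBIC))
print(ray(C,(254,207),.116), proj(C,[d['ee'][0],d['ee'][1],.116]))
R=Ro.from_rotvec(d['rv']).as_matrix(); print(np.degrees(np.arctan2(R[1,0],R[0,0])))
```

```text
[  0   0  34  32 452] [255.75663717 208.97787611]
[  9  11  14  13 153] [253.61437908 207.11111111]
[0.47284432 0.0575428  0.116     ] [254.38582157 207.77508129]
76.61037154395206
```

View pics/w2z.png

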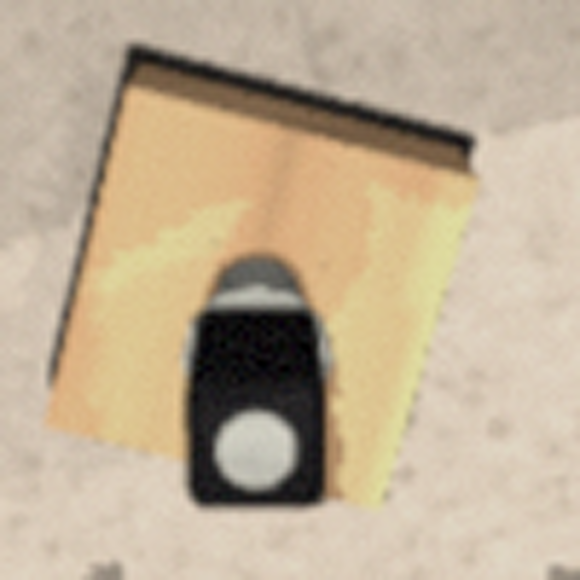

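Emit:
drive_tool(moves="-0.005 -0.035 0 0; -0.01 -0.07 0 0; -0.013 -0.105 0 0; -0.016 -0.14 0 0; -0.02 -0.175 0 0; -0.023 -0.21 0 0; -0.026 -0.245 0 0; -0.026 -0.285 0 0; -0.026 -0.285 0 0; -0.026 -0.285 0 0; -0.026 -0.285 0 0")

```text
time_s: 3.38
ee_pos: [0.4467, -0.2275, 0.3646]
eef_rot: [-2.464, -1.949, -0.0]
contact_force: [-0.2, 0.1, 1.3]
gripper_width: 0.0854
```

```bash
python3 snap.py w3 wrist
```

```text
3.38 [ 0.4467 -0.2275  0.3646] [-2.4637 -1.9486 -0.    ] [-0.2  0.1  1.3] 0.0854
```

View pics/w3.png

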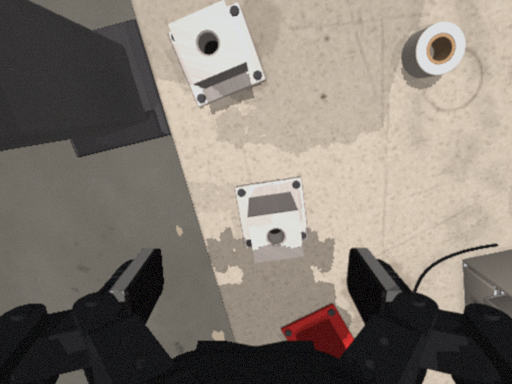

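Run:
```python
from h import *
import cv2
d=np.load("w3.npz"); C=cam(d,d['ee'],d['rv']); f=d['frame']; g=cv2.cvtColor(f,cv2.COLOR_BGR2GRAY)
cv2.imwrite("pics/w3z.png",np.hstack([cv2.resize(f[y-20:y+21,x-20:x+21],None,fx=9,fy=9,interpolation=cv2.INTER_CUBIC) for x,y in [(208,43),(276,237)]]))
for x,y in [(208,43),(276,237)]:
    for th in (100,120,140):
        p=(g[y-14:y+15,x-14:x+15]<th).astype(np.uint8); n,l,s,c=cv2.connectedComponentsWithStats(p)
        i=1+np.argmax(s[1:,4]); uv=c[i]+[x-14,y-14]; print(th,s[i],uv,ray(C,uv,.07))
```

```text
100 [  4   4  20  22 331] [207.77643505  43.03625378] [ 0.43908078 -0.10376973  0.07      ]
120 [  4   3  20  23 361] [207.62603878  42.65096953] [ 0.43904179 -0.10348244  0.07      ]
140 [  3   2  22  24 400] [207.6625  42.39  ] [ 0.43911906 -0.10331268  0.07      ]
100 [ 6  6 16 12 75] [275.81333333 232.58666667] [ 0.45647829 -0.26957214  0.07      ]
120 [  6   6  16  15 194] [275.46391753 235.93298969] [ 0.45546436 -0.27271405  0.07      ]
140 [  5   5  18  18 222] [275.58558559 236.11261261] [ 0.45553457 -0.27291297  0.07      ]
```

View pics/w3z.png

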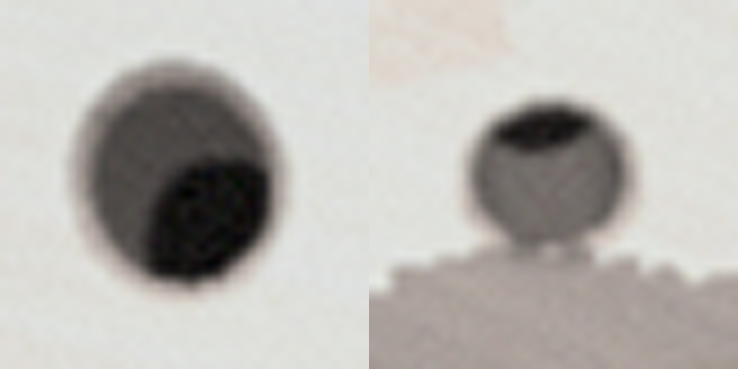

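Emit:
drive_tool(jaw=0.05, moves="0.003 0.035 0 0; 0.007 0.07 0 0; 0.010 0.105 0 0; 0.014 0.14 0 0; 0.017 0.175 0 0; 0.02 0.21 0 0; 0.023 0.245 0 0; 0.026 0.27 0 0; 0.026 0.285 0 0; 0.026 0.285 -0.02 0; 0.026 0.285 -0.05 0; 0.026 0.285 -0.08 0; 0.026 0.285 -0.10 0; 0.026 0.285 -0.113 0; 0.026 0.285 -0.113 0; 0.026 0.285 -0.113 0; 0.026 0.285 -0.113 0")

```text
time_s: 4.85
ee_pos: [0.4731, 0.0583, 0.2528]
eef_rot: [2.461, 1.952, 0.002]
contact_force: [-0.3, 0.3, 0.3]
gripper_width: 0.0499
```

```bash
python3 snap.py w4 wrist; python3 snap.py sd4 side 190,290,110,200 6
```

```text
4.85 [0.4731 0.0583 0.2528] [2.4609e+00 1.9517e+00 1.8000e-03] [-0.3  0.3  0.3] 0.0499
4.9 [0.4733 0.0582 0.2529] [2.4610e+00 1.9513e+00 2.4000e-03] [0.  0.8 0.9] 0.0499
```

View pics/w4.png

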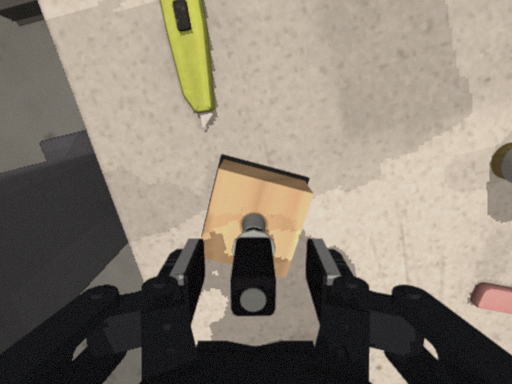

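View pics/sd4.png

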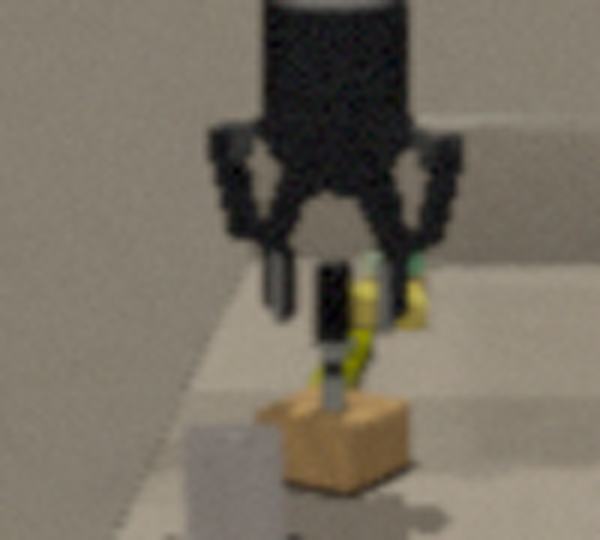

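Emit:
drive_tool(jaw=0.0, squeeze=80, moves="0 0 0 0; 0 0 0 0; 0 0 0 0; 0 0 0 0; 0 0 0 0; 0 0 0 0; 0 0 0 0; 0 0 0 0")

```text
time_s: 5.62
ee_pos: [0.473, 0.0577, 0.2522]
eef_rot: [2.462, 1.951, 0.001]
contact_force: [-2.2, -0.2, 7.6]
gripper_width: 0.0173
```

Emit:
drive_tool(moves="0 0 0.01 0; 0 0 0.02 0; 0 0 0.035 0; 0 0 0.055 0; 0 0 0.075 0; 0 0 0.095 0; 0 0 0.10 0; 0 0 0.10 0; 0 0 0.10 0; 0 0 0.10 0")

```text
time_s: 6.45
ee_pos: [0.4726, 0.0577, 0.3508]
eef_rot: [-2.462, -1.951, 0.002]
contact_force: [-0.2, 0.3, -0.8]
gripper_width: 0.017
```

```bash
python3 snap.py w5 wrist; python3 snap.py sd5 side 190,290,70,200 4.5;python3 snap.py sc5 scene 130,230,80,200 5
```

```text
6.45 [0.4726 0.0577 0.3508] [-2.4617e+00 -1.9507e+00  1.8000e-03] [-0.2  0.3 -0.8] 0.017
6.5 [0.4726 0.0577 0.3507] [-2.4616e+00 -1.9505e+00  2.2000e-03] [-0.3 -0.3 -1. ] 0.0172
6.55 [0.4726 0.0577 0.3508] [-2.4616e+00 -1.9506e+00  2.2000e-03] [ 0.2 -0.  -0.2] 0.0173
```

View pics/w5.png

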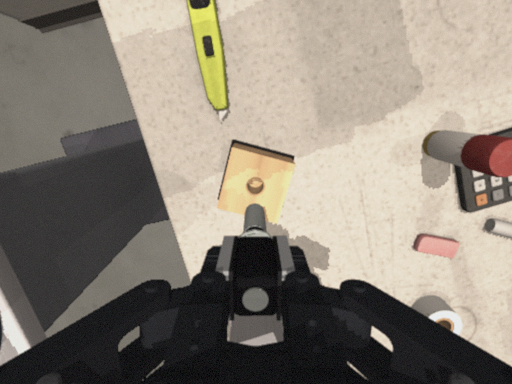

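View pics/sd5.png

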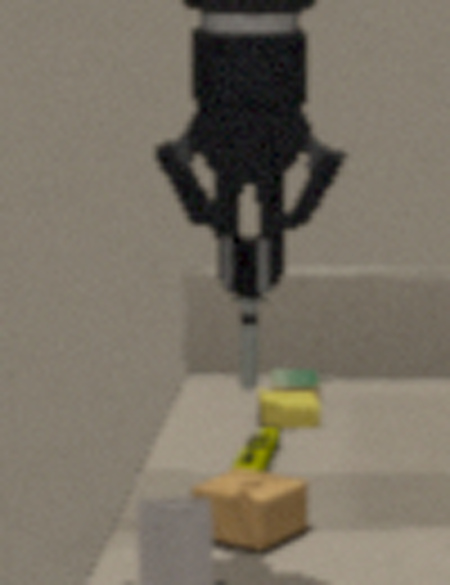

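View pics/sc5.png

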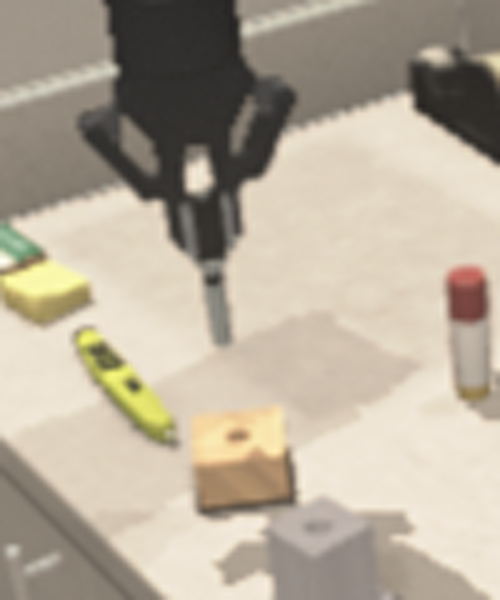

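Run:
```python
from h import *
import cv2
d=np.load("w5.npz"); C=cam(d,d['ee'],d['rv']); f=d['frame']
cv2.imwrite("pics/w5z.png",cv2.resize(f[165:265,215:300],None,fx=5.8,fy=5.8,interpolation=cv2.INTER_CUBIC))
print("hole",ray(C,(256,186),.038))
e=d['ee']
for z in (.1086,.1116,.1586,.1726): print(z,proj(C,[e[0],e[1],z]),proj(C,[e[0],e[1]-.0003,z]))
R=C[1]; 
for r,z in((.0045,.1086),(.007,.1116)):
  P=np.array([proj(C,[e[0]+r*np.cos(a),e[1]+r*np.sin(a),z]) for a in np.linspace(0,6.28,60)]); print(r,P.min(0),P.max(0))
```

```text
hole [0.47364065 0.05764246 0.038     ]
0.1086 [254.79705257 210.46433351] [254.89362657 210.8516566 ]
0.1116 [254.7883047  211.82597369] [254.88614726 212.21786906]
0.1586 [254.61357935 239.02264742] [254.73677461 239.50313436]
0.1726 [254.54262273 250.06731941] [254.67612195 250.58229796]
0.0045 [248.5034621  204.46520863] [261.09352295 216.40194145]
0.007 [244.86900734 202.35298501] [264.7119038  221.14129781]
```

View pics/w5z.png

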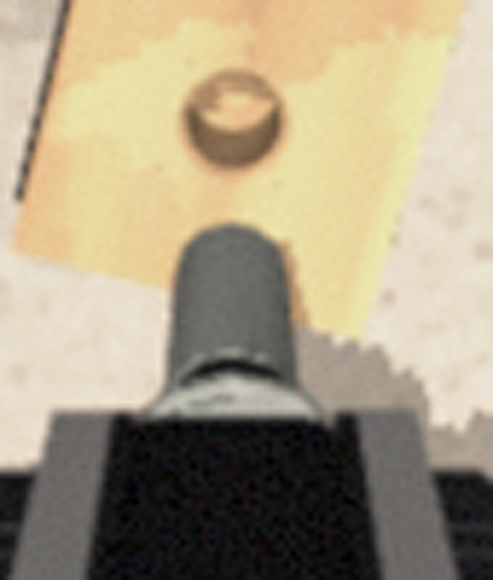

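Emit:
drive_tool(moves="-0.006 -0.03 0 0; -0.012 -0.06 0 0; -0.019 -0.09 0 0; -0.025 -0.12 0 0; -0.030 -0.145 0 0; -0.0335 -0.161 -0.01 0; -0.0335 -0.161 -0.02 0; -0.0335 -0.161 -0.03 0; -0.0335 -0.161 -0.03 0; -0.0335 -0.161 -0.03 0; -0.0335 -0.161 -0.03 0")

```text
time_s: 7.52
ee_pos: [0.4395, -0.1031, 0.322]
eef_rot: [-2.462, -1.952, -0.0]
contact_force: [1.5, -0.4, -1.3]
gripper_width: 0.0167
```

```bash
python3 snap.py w6 wrist 195,315,150,270 5; python3 snap.py sd6 side 190,270,100,220 5; python3 snap.py sc6 scene 150,250,90,210 5
```

```text
7.52 [ 0.4395 -0.1031  0.322 ] [-2.4619e+00 -1.9516e+00 -1.0000e-04] [ 1.5 -0.4 -1.3] 0.0167
7.57 [ 0.4396 -0.1031  0.3222] [2.4616e+00 1.9514e+00 5.0000e-04] [-0.2 -0.2 -0.8] 0.0167
7.62 [ 0.4396 -0.1031  0.3222] [2.4614e+00 1.9514e+00 6.0000e-04] [-0.  -0.2  0. ] 0.0173
```

View pics/w6.png

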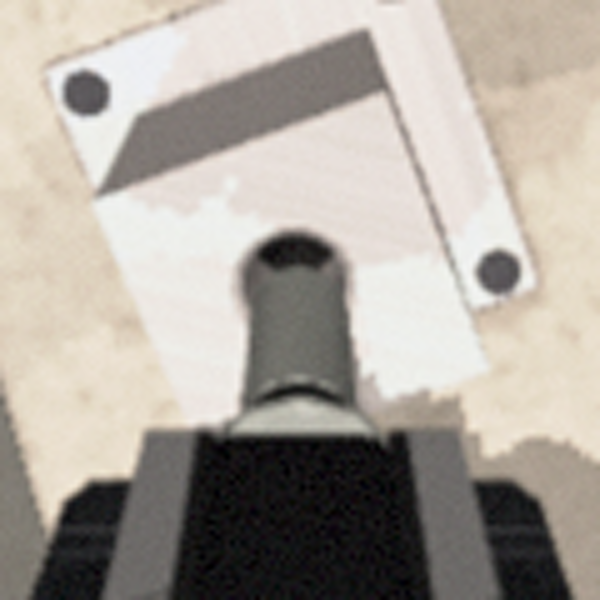

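View pics/sd6.png

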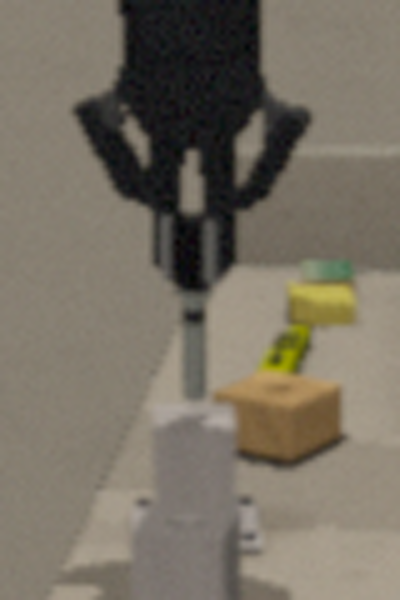

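View pics/sc6.png

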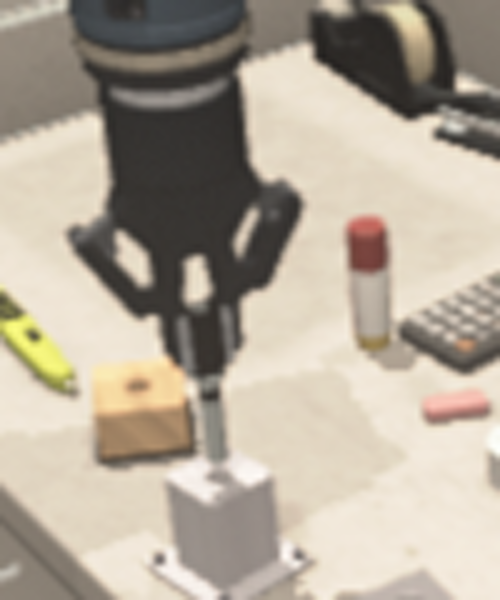

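Emit:
drive_tool(moves="-0.0005 0 -0.004 0; -0.0005 0 -0.008 0; -0.0005 0 -0.011 0; -0.0005 0 -0.014 0; -0.0005 0 -0.017 0; -0.0005 0 -0.02 0; -0.0005 0 -0.02 0; -0.0005 0 -0.02 0")

```text
time_s: 8.33
ee_pos: [0.4389, -0.1033, 0.3016]
eef_rot: [-2.462, -1.951, 0.0]
contact_force: [0.2, 0.1, -1.0]
gripper_width: 0.0169
```

Emit:
drive_tool(moves="0 0 -0.003 0; 0 0 -0.006 0; 0 0 -0.009 0; 0 0 -0.012 0; 0 0 -0.014 0; 0 0 -0.014 0; 0 0 -0.014 0")

```text
time_s: 8.92
ee_pos: [0.4389, -0.1033, 0.2876]
eef_rot: [-2.462, -1.951, 0.0]
contact_force: [0.0, -0.0, -0.9]
gripper_width: 0.0167
```

Emit:
drive_tool(moves="0 0 -0.001 0; 0 0 -0.002 0; 0 0 -0.003 0; 0 0 -0.004 0; 0 0 -0.005 0; 0 0 -0.005 0; 0 0 -0.005 0")

```text
time_s: 9.5
ee_pos: [0.4389, -0.1033, 0.2827]
eef_rot: [-2.462, -1.951, 0.0]
contact_force: [0.0, 0.6, -1.6]
gripper_width: 0.0171
```

Emit:
drive_tool(moves="0 0 -0.0007 0; 0 0 -0.0014 0; 0 0 -0.0021 0; 0 0 -0.0028 0; 0 0 -0.0035 0; 0 0 -0.0035 0")

```text
time_s: 10.0
ee_pos: [0.439, -0.1033, 0.2794]
eef_rot: [2.462, 1.951, 0.0]
contact_force: [-1.4, 1.0, 2.9]
gripper_width: 0.0172
```

Emit:
drive_tool(moves="0 0 -0.0005 0; 0 0 -0.001 0; 0 0 -0.001 0")

```text
time_s: 10.25
ee_pos: [0.439, -0.1033, 0.2784]
eef_rot: [2.462, 1.951, 0.0]
contact_force: [-1.0, 0.4, 4.6]
gripper_width: 0.0169
```

Emit:
drive_tool(moves="0 0 -0.0005 0; 0 0 -0.001 0; 0 0 -0.001 0")

```text
time_s: 10.5
ee_pos: [0.439, -0.1033, 0.2774]
eef_rot: [2.462, 1.951, 0.0]
contact_force: [-1.4, -0.3, 4.6]
gripper_width: 0.0171
```

Emit:
drive_tool(moves="0 0 -0.0005 0; 0 0 -0.001 0; 0 0 -0.001 0")

```text
time_s: 10.75
ee_pos: [0.439, -0.1033, 0.2764]
eef_rot: [2.462, 1.951, 0.0]
contact_force: [-0.6, 0.1, 4.4]
gripper_width: 0.0169
```

Emit:
drive_tool(moves="0 0 -0.0005 0; 0 0 -0.001 0; 0 0 -0.001 0")

```text
time_s: 11.0
ee_pos: [0.439, -0.1033, 0.2753]
eef_rot: [2.462, 1.951, 0.0]
contact_force: [-0.4, -0.0, 5.1]
gripper_width: 0.017
```

Emit:
drive_tool(moves="0 0 -0.0005 0; 0 0 -0.001 0; 0 0 -0.001 0")

```text
time_s: 11.25
ee_pos: [0.439, -0.1033, 0.2743]
eef_rot: [2.462, 1.951, 0.0]
contact_force: [-0.8, 0.6, 3.8]
gripper_width: 0.0172
```

Emit:
drive_tool(moves="0 0 -0.0005 0; 0 0 -0.001 0; 0 0 -0.001 0")

```text
time_s: 11.5
ee_pos: [0.439, -0.1033, 0.2733]
eef_rot: [2.462, 1.951, 0.0]
contact_force: [-1.1, -0.1, 3.9]
gripper_width: 0.0172
```

Emit:
drive_tool(moves="0 0 -0.0005 0; 0 0 -0.001 0; 0 0 -0.001 0")

```text
time_s: 11.75
ee_pos: [0.439, -0.1033, 0.2723]
eef_rot: [2.462, 1.951, 0.0]
contact_force: [-0.8, 0.8, 4.6]
gripper_width: 0.017
```

Emit:
drive_tool(moves="0 0 -0.0005 0; 0 0 -0.001 0; 0 0 -0.001 0")

```text
time_s: 12.0
ee_pos: [0.439, -0.1033, 0.2713]
eef_rot: [2.462, 1.951, 0.0]
contact_force: [-0.6, -0.2, 4.2]
gripper_width: 0.0171
```

Emit:
drive_tool(moves="0 0 -0.0005 0; 0 0 -0.001 0; 0 0 -0.001 0")

```text
time_s: 12.25
ee_pos: [0.439, -0.1033, 0.2703]
eef_rot: [2.462, 1.951, 0.0]
contact_force: [-0.6, -0.1, 4.4]
gripper_width: 0.0173
```

Emit:
drive_tool(moves="0 0 -0.0005 0; 0 0 -0.001 0; 0 0 -0.0015 0; 0 0 -0.002 0; 0 0 -0.002 0")

```text
time_s: 12.67
ee_pos: [0.439, -0.1033, 0.2683]
eef_rot: [2.462, 1.951, 0.0]
contact_force: [-0.0, 0.1, 4.5]
gripper_width: 0.0171
```

Emit:
drive_tool(moves="0 0 -0.0005 0; 0 0 -0.001 0; 0 0 -0.0015 0; 0 0 -0.0015 0")

```text
time_s: 13.0
ee_pos: [0.439, -0.1033, 0.2668]
eef_rot: [2.462, 1.951, 0.0]
contact_force: [-0.5, -0.4, 3.8]
gripper_width: 0.017
```

Emit:
drive_tool(moves="0 0 -0.0005 0; 0 0 -0.001 0; 0 0 -0.001 0")

```text
time_s: 13.25
ee_pos: [0.439, -0.1033, 0.2658]
eef_rot: [2.462, 1.951, 0.0]
contact_force: [-1.4, 0.3, 3.5]
gripper_width: 0.0174
```

Emit:
drive_tool(moves="0 0 -0.0005 0; 0 0 -0.001 0; 0 0 -0.001 0")

```text
time_s: 13.5
ee_pos: [0.439, -0.1033, 0.2648]
eef_rot: [2.462, 1.951, 0.0]
contact_force: [-1.2, -0.2, 3.6]
gripper_width: 0.0169
```

Emit:
drive_tool(moves="0 0 -0.0005 0; 0 0 -0.001 0; 0 0 -0.001 0")

```text
time_s: 13.75
ee_pos: [0.439, -0.1033, 0.2638]
eef_rot: [2.462, 1.951, 0.0]
contact_force: [-0.7, -0.3, 3.8]
gripper_width: 0.0169
```

Emit:
drive_tool(moves="0 0 -0.0005 0; 0 0 -0.001 0; 0 0 -0.001 0")

```text
time_s: 14.0
ee_pos: [0.439, -0.1033, 0.2628]
eef_rot: [2.462, 1.951, 0.0]
contact_force: [-0.5, 0.3, 3.7]
gripper_width: 0.0169
```

Emit:
drive_tool(moves="0 0 -0.0005 0; 0 0 -0.001 0; 0 0 -0.001 0")

```text
time_s: 14.25
ee_pos: [0.439, -0.1033, 0.2619]
eef_rot: [2.462, 1.951, 0.0]
contact_force: [-1.4, 0.1, 6.7]
gripper_width: 0.0174
```

Emit:
drive_tool(moves="0 0 -0.0005 0; 0 0 -0.0005 0")

```text
time_s: 14.42
ee_pos: [0.439, -0.1033, 0.2615]
eef_rot: [2.462, 1.951, 0.001]
contact_force: [-2.5, -0.7, 10.7]
gripper_width: 0.0171
```

Emit:
drive_tool(moves="0 0 -0.0005 0; 0 0 -0.0005 0")

```text
time_s: 14.58
ee_pos: [0.4391, -0.1033, 0.2612]
eef_rot: [2.462, 1.951, 0.001]
contact_force: [-3.0, 1.6, 13.6]
gripper_width: 0.0169
```

Emit:
drive_tool(moves="0 0 -0.0004 0; 0 0 -0.0004 0; 0 0 -0.0004 0")

```text
time_s: 14.83
ee_pos: [0.4391, -0.1033, 0.261]
eef_rot: [2.462, 1.951, 0.001]
contact_force: [-4.4, 0.4, 17.0]
gripper_width: 0.0171
```

Emit:
drive_tool(moves="0 0 -0.0003 0; 0 0 -0.0003 0; 0 0 -0.0003 0")

```text
time_s: 15.08
ee_pos: [0.4391, -0.1033, 0.2608]
eef_rot: [2.462, 1.951, 0.001]
contact_force: [-4.6, 1.4, 20.1]
gripper_width: 0.0172
```

```bash
python3 snap.py w7 wrist 195,315,170,290 5; python3 snap.py sd7 side 200,260,130,220 6.5; python3 snap.py sc7 scene 165,225,140,230 6.5
```

```text
15.08 [ 0.4391 -0.1033  0.2608] [2.4617e+00 1.9506e+00 1.0000e-03] [-4.6  1.4 20.1] 0.0172
15.13 [ 0.4391 -0.1033  0.2608] [2.4617e+00 1.9506e+00 1.0000e-03] [-4.5  0.8 18.6] 0.0171
15.18 [ 0.4391 -0.1033  0.2608] [2.4616e+00 1.9506e+00 1.0000e-03] [-5.1  0.8 20.4] 0.0173
```

View pics/w7.png

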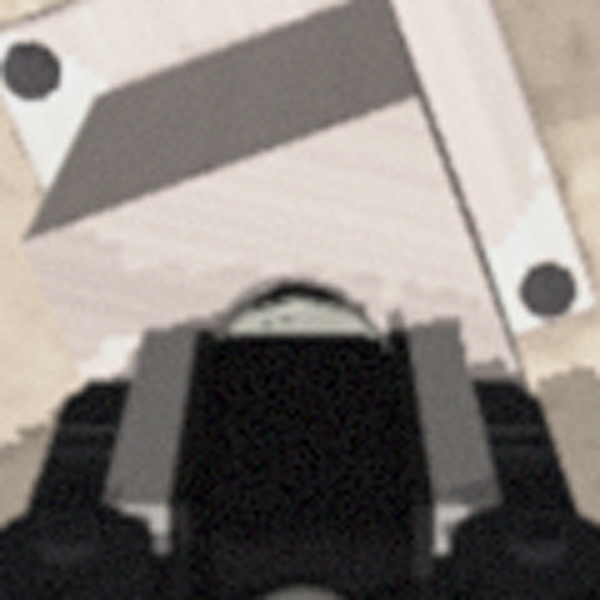

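View pics/sd7.png

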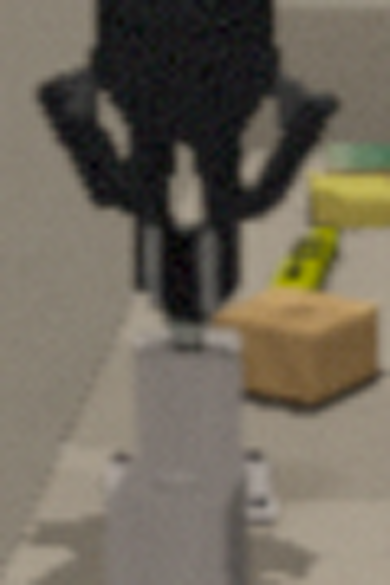

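View pics/sc7.png

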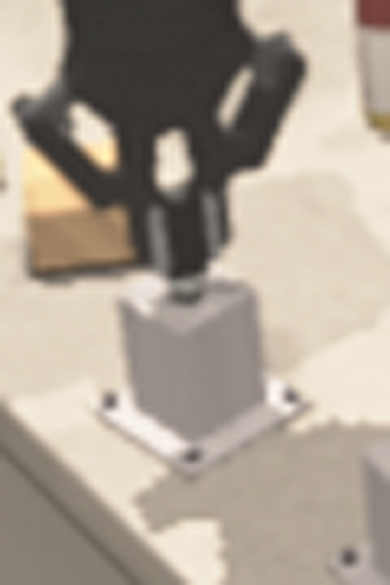

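Emit:
drive_tool(moves="-0.0002 0 0.0005 0; -0.0004 0 0.001 0; -0.0004 0 0.0015 0; -0.0004 0 0.0015 0; -0.0004 0 0.0015 0")

```text
time_s: 15.65
ee_pos: [0.4388, -0.1033, 0.2617]
eef_rot: [2.462, 1.951, 0.001]
contact_force: [0.9, 0.3, 5.6]
gripper_width: 0.0172
```

Emit:
drive_tool(jaw=0.05, moves="0 0 0 0; 0 0 0 0; 0 0 0 0; 0 0 0 0; 0 0 0 0; 0 0 0 0")

```text
time_s: 16.15
ee_pos: [0.4385, -0.1033, 0.2614]
eef_rot: [-2.462, -1.951, 0.0]
contact_force: [-0.8, 1.0, -0.2]
gripper_width: 0.0501
```

Emit:
drive_tool(moves="0 0 0.01 0; 0 0 0.025 0; 0 0 0.04 0; 0 0 0.06 0; 0 0 0.08 0; 0 0.01 0.1 0; 0 0.04 0.1 0; 0 0.07 0.1 0; 0 0.1 0.1 0; 0 0.1 0.1 0; 0 0.1 0.1 0; 0 0.1 0.1 0")

```text
time_s: 17.15
ee_pos: [0.4385, -0.0034, 0.3615]
eef_rot: [2.462, 1.952, -0.0]
contact_force: [0.3, -0.3, -0.5]
gripper_width: 0.0504
```

```bash
python3 snap.py w8 wrist; python3 snap.py sd8 side 200,260,130,220 6.5; python3 snap.py sc8 scene 165,225,140,230 6.5
```

```text
17.15 [ 0.4385 -0.0034  0.3615] [ 2.4615e+00  1.9518e+00 -3.0000e-04] [ 0.3 -0.3 -0.5] 0.0504
17.2 [ 0.4385 -0.0038  0.3614] [ 2.4625e+00  1.9507e+00 -4.0000e-04] [-0.7 -0.4 -0.6] 0.05
17.25 [ 0.4385 -0.004   0.3615] [ 2.4631e+00  1.9499e+00 -3.0000e-04] [0.1 0.4 0.9] 0.0498
```

View pics/w8.png

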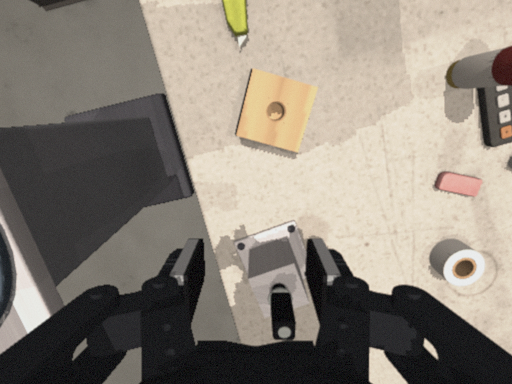

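View pics/sd8.png

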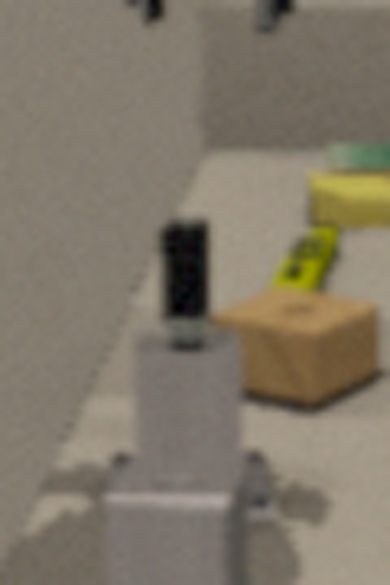

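View pics/sc8.png

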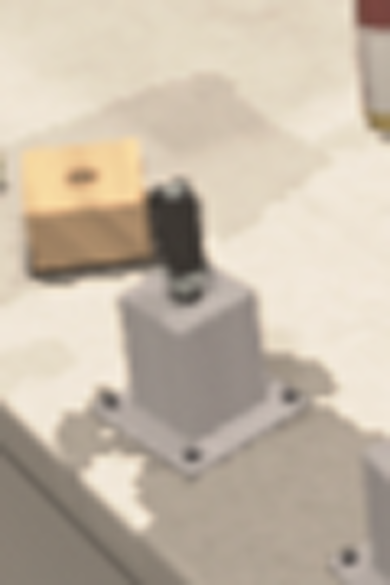

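Run:
```python
from h import *
import cv2
for n,(ox,oy) in (("sd8",(200,130)),("sc8",(165,140))):
    d=np.load(n+".npz"); C=cam(d)
    for z in (.07,.084,.126): print(n,z,[round(float(v),0) for v in (proj(C,[.439,-.1034,z])-[ox,oy]+.4)*6.5])
    o=d['frame']
d=np.load("w8.npz"); f=d['frame']; cv2.imwrite("pics/w8z.png",cv2.resize(f[260:345,240:325],None,fx=7,fy=7,interpolation=cv2.INTER_CUBIC))
C=cam(d,d['ee'],d['rv'])
for z in (.07,.084,.126): print(z,[round(float(v),0) for v in (proj(C,[.439,-.1034,z])-[240,260])*7])
```

```text
sd8 0.07 [190.0, 344.0]
sd8 0.084 [190.0, 313.0]
sd8 0.126 [188.0, 220.0]
sc8 0.07 [186.0, 288.0]
sc8 0.084 [183.0, 263.0]
sc8 0.126 [173.0, 187.0]
0.07 [274.0, 215.0]
0.084 [282.0, 276.0]
0.126 [311.0, 500.0]
```

View pics/w8z.png

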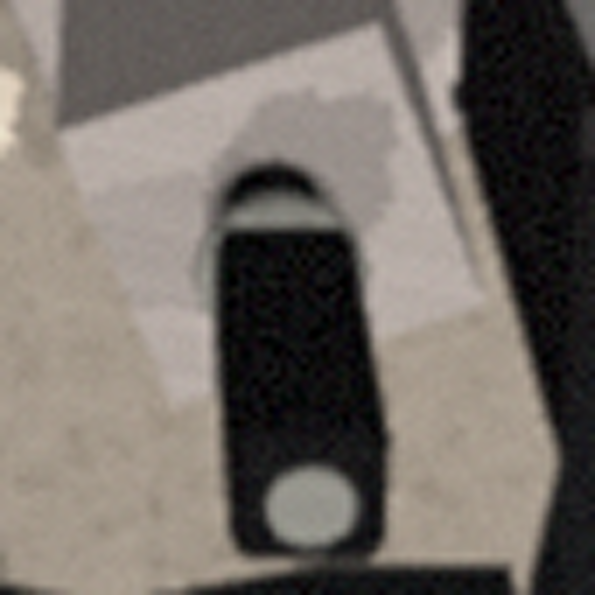

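The pin top and ring match a depth of about 50 mm in the wrist and side views, and the gripper is clear of everything. I'm handing the job in.

```bash
python3 -c "
from plant import ticket,monitor
print(monitor.read_state()['time_s']); print(ticket.finish_job())"
```

```text
17.3
the job is handed in; nothing more can be done
None
```

The pin is let go and fully home in the grey socket nearest the holder, at about (0.439, -0.103). That proved to be the deep one, so I never used the other socket. I handed the job in at 17.3 s.

- **Pushing in:** The plug began to resist about 30 mm down and slid at a wrist reading of about 4 to 5 N. It went past the 34–40 mm range where the shallow socket would have stopped. The rubber stop took up at about 50 mm, and I pressed to about 20 N. The highest wrist reading was 20.4 N, or about 21 N allowing for the pin's weight.
- **Last checks:** After letting go, the side, scene and wrist pictures show the pin upright, with the dark ring band at the rim. The side view put the pin's top where a 50 mm depth predicts, and the wrist view agreed to about 1 mm.
- **Bystanders:** I moved nothing else. The holder and the bystanders in the last wrist view look untouched, though I did not measure them again. The gripper ended clear of everything.
- **Disagreement:** The first side and scene estimates of positions were 2 to 10 mm off the wrist camera's. I used the wrist values, which agreed with each other to about 1 mm or better, and the pin went into the bore with no side force I could measure.

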